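# Weed out the hardened machine mount and fit a sound one

## Task

One of the three rubber-footed machine mounts has gone hard and slides over the bench far more easily than the other two, which still grip: find it by how easily it drags, and stand it in the scrap tray. Then set either of the gripping ones under the grinder's empty forked foot, standing on the bench with its stud fully home at the closed end of the slot, and leave the last mount standing on the bench. Do not disturb the other things on the bench.

Things in the scene. Friction and masses are not known exactly. Their poses are not given: they have to be found in the camera images.
- mount_a: one of three machine mounts alike to the eye, each one rigid part of 0.72-0.88 kg: black rubber foot, diameter 110, z 0-12 mm; dark steel cap tapering from diameter 100 at z 15 to 44 at z 26; hex nut, 27 across flats, 31 across corners, z 26-46; steel stud, diameter 16, up to z 98. Origin: centre of the foot's underside; z runs up the stud
- mount_b: mount, same shape as mount_a. Friction on the bench is about 0.8 for a mount that grips, 0.2 for the hard one (both +-10 %): dragged under its own weight a mount resists with 5-7.5 N or 1.3-1.9 N, more if the fingers press it down, less if they lift. Which of a, b, c stands where changes from start to start
- mount_c: mount, same shape as mount_a. Pushed near the top of the stud a gripping mount tips rather than slides; pushed or held at the nut it slides upright
- grinder: bench grinder, 290 tall, fixed on a steel deck 400 (x) by 280 (y), underside 54 above the bench. Origin: on the bench under the deck's centre; wheel guards reach 105 of it towards +y and 200 in x. Forked feet, plates 64 wide at z 54-62, stick out 106 from the deck at x = -130 and 130 to +y and to -y; all hold a mount except the empty one at x = -130 on the +y side
- slot_end (a point): where the stud's axis lies when the stud touches the flat closed end of the empty foot's slot, at mid-thickness of the plate (58 above the bench). Grinder's axes: the slot is 20 wide (stud 16) and open to +y, between two prongs 22 wide with rounded tips
- slot_mouth (a point): centre of the slot's open end, 43 mm to +y (grinder's axes) from slot_end, at the prongs' tips, 58 above the bench. A mount's nut (top 46) passes below the plate (underside 54) with 8 mm to spare, and the stud sticks out 36 above the plate (top 62)
- scrap_tray: dark sheet-steel open tray, fixed, 240 along x by 220 along y outside, walls 4 thick and 50 high, floor 4 thick, empty. Origin: centre of the underside, on the bench
- jar: bystander, loose, to be left where it is: amber glass jar, diameter 56, 75 tall, origin at the centre of its underside
- tin: bystander, loose, to be left where it is: metal tin, diameter 60, 70 tall, origin at the centre of its underside
- glue: bystander, loose, to be left where it is: white plastic bottle, diameter 44, 120 tall, origin at the centre of its underside
- screwdriver: bystander, loose, to be left where it is: lying screwdriver, 210 long, 26 tall, along its x axis, origin near its middle
- spanner: bystander, loose, to be left where it is: lying steel spanner, 220 long, 8 tall, along its x axis, origin near its middle
There are look-alikes about, which are no part of the job. What is shaped like the mount_a but green is not meant.

How it is judged:
At the end, for the whole second after the job is handed in: The hard mount stands upright on the scrap tray's floor; one gripping mount stands upright on the bench with its stud within 6 mm of slot_end; the other gripping mount stands upright on the bench, over 100 mm from slot_end and outside the tray; all at rest (x of sole_hard in the frame of scrap_tray between -0.075 and 0.075 m and y of sole_hard in the frame of scrap_tray between -0.065 and 0.065 m and angle between sole_hard's own z axis and vertical below 0.06 rad and height (world z) of sole_hard below 0.018 m and ((horizontal distance between sole_gripping_1 and slot_end below 0.006 m and angle between each of sole_gripping_1, sole_gripping_2's own z axis and vertical below 0.06 rad and height (world z) of each of sole_gripping_1, sole_gripping_2 below 0.009 m and horizontal distance between sole_gripping_2 and slot_end above 0.1 m and horizontal distance between sole_gripping_2 and scrap_tray above 0.13 m) or (horizontal distance between sole_gripping_2 and slot_end below 0.006 m and angle between each of sole_gripping_2, sole_gripping_1's own z axis and vertical below 0.06 rad and height (world z) of each of sole_gripping_2, sole_gripping_1 below 0.009 m and horizontal distance between sole_gripping_1 and slot_end above 0.1 m and horizontal distance between sole_gripping_1 and scrap_tray above 0.13 m)) and linear speed of each of mount_a, mount_b, mount_c below 0.02 m/s and angular speed of each of mount_a, mount_b, mount_c below 0.2 rad/s); the robot touches nothing.
It fails at once if the jar, the tin or the glue bottle is moved more than 30 mm (distance of any of jar, tin, glue from where it was at the start of the episode above 0.03 m).
It fails at once if the screwdriver or the spanner is moved more than 30 mm (distance of any of screwdriver, spanner from where it was at the start of the episode above 0.03 m).
It also fails if it takes over 72 s, if anything falls off the work surface, if the arm or the gripper's body presses on something with over 40 N, if the wrist force passes 120 N, or if a joint passes its speed limit or range.

## Robot

A 6-joint arm with a two-finger parallel gripper is mounted at the origin on the work surface. World frame = base frame: x ahead of the robot, y to its left, z up, the work surface at z = 0. Lengths are in m, angles in rad, forces in N, time in s.
With the tool pointing down it reaches from about 0.25 to 0.8 m from the base axis. Payload 3.9 kg.
Tool frame: the origin (TCP) lies midway between the tips of the shut fingers; the grasp point (between the pads) lies bot.grip_point_offset behind it (bot.grip_point_offset is the distance from the TCP to the grasp point, in m); z points along the fingers, y is the line along which they close (so a half turn about z gives the same grasp; the last joint's range is limited). The gripper opens to 85 mm and grips with 20 to 120 N. Pads are 22 mm wide; open, the fingers measure 114 mm over their backs; the gripper's body (76 mm by 85 mm) begins 54 mm behind the grasp point. The pads swing forward as they close: fully open they stand 13 mm farther back than shut.
Start: joints at [1.29, 0.26, -0.138, 1.173, 0, 1.571], TCP at [0.145, 0.504, 0.231] pointing down, gripper open.
Joint ranges: [-2.78, 2.78], [-0.83, 1.72], [-1.28, 1.37], [-1.9, 2.12], [-1.57, 1.48], [-3.14, 3.14]. Speed limits (rad/s): [2.57, 2.57, 3.14, 3.14, 3.14, 3.14].

## Interface

Orientations are given as a unit quaternion [x, y, z, w].
In Python, from bench import bot gives the robot as it stands. The module is installed in compiled form; this text tells all that it offers. Calls block until the motion is done:
- bot.movep(position, orientation): joint-space move of the TCP to a pose.
- bot.line_to(position, orientation=None, speed=0.15, force_limit=None): straight line of the TCP; orientation=None keeps the orientation; speed is the mean speed in m/s. With force_limit (N) it stops when the force on the tool has changed by that much, and returns True; else False.
- bot.move_joints(angles): joint-space move.
- bot.gripper_to(opening): opening from 0.0 (shut) to 1.0 (fully open); the grip force is fixed at half the most; returns when the fingers have stopped.
- bot.sleep(seconds).
- bot.solve_ik(position, orientation): joint angles nearest the present ones, or None.
- bot.snapshot(name): name is "side" or "top"; returns (picture, depth): 384x512x3 uint8, red, green, blue; 384x512 float32, m along the optical axis (not along the pixel's ray), 0 where there is no reading.
- bot.camera_model(name): a dict with "fx", "fy", "cx", "cy" (pixels), "view" (4x4, takes a point from world to camera coordinates). Camera axes: x right, y up, looking along -z (the intrinsics and any distortion apply to the point x, -y, -z); pixel columns grow to the right and rows downward; lengths in m; the calibration is good to about 2 mm. A picture is of the moment at which its call begins. camera_model takes no time and is no camera call.
A pose or a line that the arm cannot do raises bot.Unreachable and nothing moves.
- bot.sign_off(): hands the job in; it is judged then, once.
Readings, each from a call of its own:
- bot.get_time(): time.
- bot.get_joints(): joint angles.
- bot.get_joint_vel(): joint speeds.
- bot.get_joint_torque(): joint torques, N m.
- bot.get_tool_pos(): TCP position.
- bot.get_ee_rot(): TCP orientation.
- bot.get_ft_force(): force on the tool from outside, world axes, zero at the start.
- bot.get_moment(): the same for the moment, N m.
- bot.get_finger_gap(): opening from 0.0 (shut) to 1.0 (fully open).
- bot.get_grip_force(): force on a finger pad.
Only numpy, scipy, OpenCV 4.12 (cv2) and the standard library are available. Lean on these libraries where they do the work, as an engineer would, in place of code of your own. Each camera call takes 0.05 s, during which the arm holds its last target. There are 200 camera calls.

## Working session

There is one attempt and no reset: what is moved stays moved. The work goes in short steps, each a Python script; the robot and the scene stay as the last script left them, time stands still between calls to the robot, and variables do not carry over. Pictures are saved under pics/ and viewed, at most 10 in all, crops included, and the job is handed in when it is done.

```bash
mkdir -p pics
python3 - <<'E'
from bench import bot
import cv2,numpy as np
for n in("side","top"):
    p,d=bot.snapshot(n); cv2.imwrite(f"pics/{n}0.png",cv2.cvtColor(p,cv2.COLOR_RGB2BGR)); np.save(f"pics/{n}0.npy",d)
    print(n,{k:np.round(v,4).tolist() for k,v in bot.camera_model(n).items()})
print(bot.grip_point_offset,bot.get_ee_rot(),bot.get_time())
E
```

```text
side {'fx': 479.3611, 'fy': 479.3611, 'cx': 253.3529, 'cy': 186.6456, 'view': [[-0.9941, -0.1074, 0.013, 0.5184], [0.0661, -0.5074, 0.8592, -0.1218], [-0.0857, 0.855, 0.5115, -1.2154], [0.0, 0.0, 0.0, 1.0]]}
top {'fx': 381.9455, 'fy': 381.9455, 'cx': 256.8128, 'cy': 192.4215, 'view': [[0.0566, -0.9984, 0.0046, -0.0804], [0.9707, 0.0561, 0.2338, -0.5407], [-0.2337, -0.0087, 0.9723, -1.2444], [0.0, 0.0, 0.0, 1.0]]}
0.0187 [ 1.39951668e-01  9.90157938e-01 -8.79540651e-04 -1.18740230e-04] 0.1
```

View pics/top0.png

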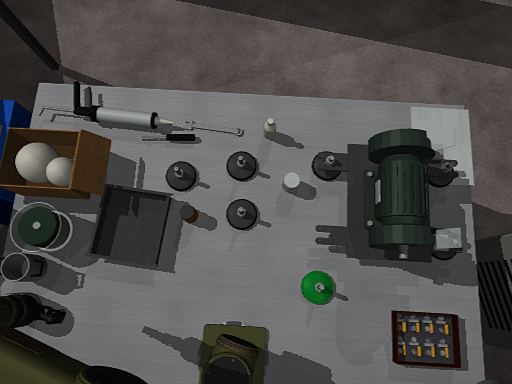

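View pics/side0.png

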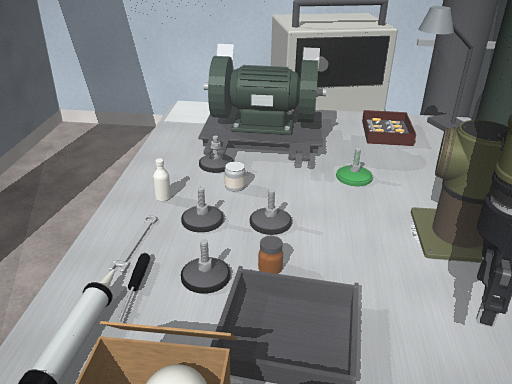

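The top view shows three black mounts at (181,176), (241,165) and (241,214). The look-alikes are the green mount at (318,288) and the mounts already fitted in the grinder's feet, e.g. (328,165). The empty fork is at (330,235), with its mouth to the left (world +y). The tray is at (132,227), the jar at (190,214), the tin at (291,181) and the glue at (270,128). The side view agrees: mounts at (205,272), (203,217) and (271,219), empty fork at (303,157).

```bash
cat > h.py <<'E'
from bench import bot
import numpy as np,cv2
from scipy.optimize import least_squares
def cloud(n,snap=None):
    p,d=snap if snap else bot.snapshot(n); m=bot.camera_model(n); V=np.array(m["view"])
    v,u=np.indices(d.shape); P=np.stack([(u-m["cx"])/m["fx"]*d,-(v-m["cy"])/m["fy"]*d,-d],-1)
    W=(P-V[:3,3])@V[:3,:3]; W[d==0]=np.nan
    return p,W
def mount_fit(W,xy,dz=0.,rad=.075):
    Q=W.reshape(-1,3); Q=Q[np.isfinite(Q).all(1)]; z=Q[:,2]-dz
    Q=Q[(np.hypot(*(Q[:,:2]-xy).T)<rad)&(z>.008)&(z<.105)]
    # lateral surface of revolution: expected radius at height
    prof=lambda z:np.interp(z,[.008,.0115,.015,.026,.0265,.046,.0465,.097],[.055,.055,.050,.022,.0145,.0145,.008,.008])
    z=Q[:,2]-dz; k=((z>.016)&(z<.025))|((z>.05)&(z<.095)); Q=Q[k];z=z[k]
    r=least_squares(lambda c:np.hypot(*(Q[:,:2]-c).T)-prof(z),xy,loss="soft_l1",f_scale=.002)
    return r.x,len(Q),np.sqrt(np.median(r.fun**2))
E
python3 - <<'E'
from h import *
S={n:cloud(n,(cv2.imread(f"pics/{n}0.png"),np.load(f"pics/{n}0.npy"))) for n in("top","side")}
T=S["top"][1]
for nm,(u,v) in dict(m1=(181,176),m2=(241,165),m3=(241,214)).items():
    c0=T[v-2:v+3,u-2:u+3].reshape(-1,3)
    x=np.nanmedian(c0,0)[:2]
    for n in S:
        c=x
        for _ in range(3): c,N,e=mount_fit(S[n][1],c)
        Q=S[n][1].reshape(-1,3); near=Q[np.hypot(*(Q[:,:2]-c).T)<.012]
        print(nm,n,c.round(4),N,e.round(4),"top z",np.nanmax(near[:,2]).round(3))
for nm,(u,v) in dict(jar=(188,212),tin=(291,180),glue=(270,122),tray=(132,227),green=(318,287),fork1=(322,228),fork2=(322,240),sp1=(190,123),sp2=(240,132),sd=(182,137)).items(): print(nm,np.nanmedian(T[v-1:v+2,u-1:u+2].reshape(-1,3),0).round(3))
# ortho map of plate heights, both views, 1 mm per px, then enlarged
f=np.nanmedian(T[225:243,318:345].reshape(-1,3),0);print(f)
for n in S:
    Q=S[n][1].reshape(-1,3);C=S[n][0].reshape(-1,3)
    H=np.zeros((200,200,3),np.uint8)
    c0=np.array(f[:2]);k=(abs(Q[:,:2]-c0)<.1).all(1)&(Q[:,2]>.045)&(Q[:,2]<.07)
    ij=((c0+.1-Q[k][:,:2])*1000).astype(int).clip(0,199); H[ij[:,0],ij[:,1]]=(0,255,0) if n=="top" else (0,0,255)
    S[n]+=(H,)
img=cv2.resize(S["top"][2]|S["side"][2],(600,600),interpolation=0)
crop=cv2.resize(S["top"][0][140:270,170:370],(800,520),interpolation=2)
cv2.imwrite("pics/ortho.png",img);cv2.imwrite("pics/crop.png",crop)
E
```

```text
m1 top [0.6048 0.2304] 381 0.0042 top z 0.103
m1 side [0.6037 0.2329] 790 0.0027 top z 0.1
m2 top [0.6558 0.0153] 383 0.0044 top z 0.103
m2 side [0.6547 0.0177] 516 0.0027 top z 0.1
m3 top [0.4785 0.0028] 417 0.0048 top z 0.102
m3 side [0.4767 0.0046] 524 0.0027 top z 0.1
jar [0.461 0.177 0.074]
tin [ 0.594 -0.164  0.069]
glue [ 0.78  -0.081  0.121]
tray [0.409 0.381 0.003]
green [ 0.242 -0.262  0.081]
fork1 [ 0.434 -0.275  0.06 ]
fork2 [ 0.395 -0.276  0.062]
sp1 [0.81  0.216 0.007]
sp2 [0.788 0.027 0.002]
sd [0.746 0.236 0.025]
[ 0.42174251 -0.30680808  0.06083101]
```

View pics/ortho.png

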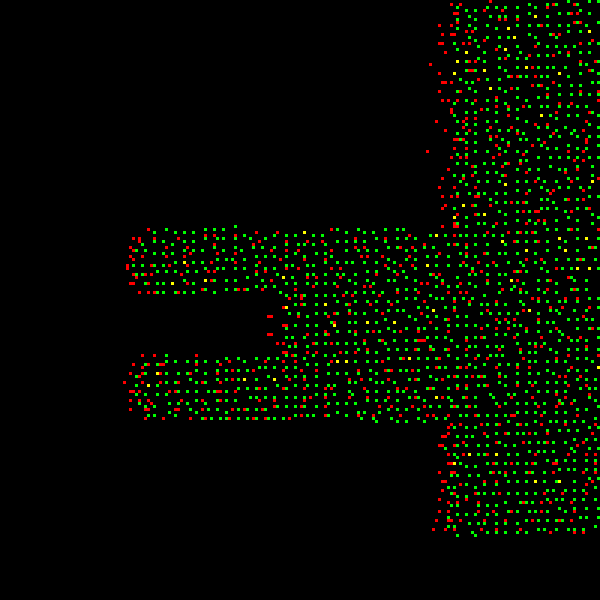

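View pics/crop.png

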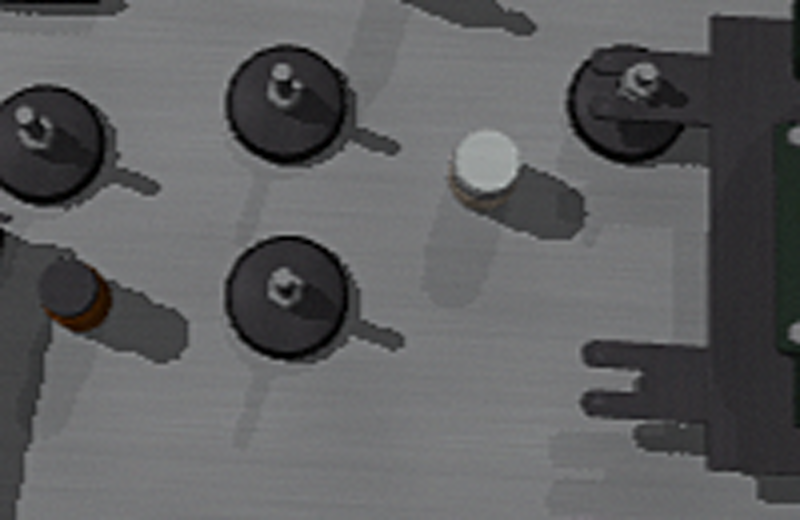

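The ortho map shows the empty fork square to the world axes (yaw ≈ 0). The prong tips are at col 127 and the slot's closed end at about col 280, with the slot's centre line at row 323. That puts slot_end ≈ (0.414, −0.292) and the mouth at y ≈ −0.249. The crop confirms three black mounts, centred at (45,143), (287,103) and (287,297); the fourth, under the fork at (640,90), belongs to the grinder.

Next I measure the tray and fork edges and do the drag test on m3.

```bash
cat >> h.py <<'E'
Q0=[0,1,0,0]   # tool down, fingers close along world y
def F(): return np.mean([(bot.get_ft_force()) for _ in range(5)],0)
def drag_test(xy,d=(0,-.015),z=.029):
    x,y=xy
    bot.gripper_to(1.0)
    bot.movep([x,y,.15],Q0); bot.line_to([x,y,z],Q0,speed=.2)
    f0=F(); bot.gripper_to(0.0); bot.sleep(.2); f1=F(); p=np.array(bot.get_tool_pos())
    hit=bot.line_to([x+d[0],y+d[1],z],Q0,speed=.02,force_limit=3.3); f2=F(); p2=np.array(bot.get_tool_pos())
    print("gap",bot.get_finger_gap(),"grip",bot.get_grip_force(),"\nf",f0.round(2),f1.round(2),f2.round(2),"hit",hit,"moved",(p2-p).round(4),"t",bot.get_time())
    return hit
E
python3 - <<'E'
from h import *
for n in("top","side"):
    W=cloud(n,(0,np.load(f"pics/{n}0.npy")))[1]; Q=W.reshape(-1,3)
    k=(abs(Q[:,0]-.40)<.15)&(abs(Q[:,1]-.37)<.15)&(Q[:,2]>.044)&(Q[:,2]<.056);R=Q[k]
    if n=="top": print("tray rim",cv2.minAreaRect(R[:,:2].astype(np.float32)),len(R), np.percentile(R,[2,98],axis=0).round(3))
    k=(abs(Q[:,0]-.414)<.06)&(Q[:,2]>.05)&(Q[:,2]<.07);R=Q[k]
    for y in(-.26,-.27,-.28,-.32,-.34):
        s=np.sort(R[abs(R[:,1]-y)<.005][:,0]); g=np.diff(s).argmax(); print(n,y,s[[0,1,-2,-1]].round(4),"gap",s[g].round(4),s[g+1].round(4))
    s=R[abs(R[:,0]-.414)<.006]; print("end y",np.sort(s[:,1])[-5:].round(4),"tips",np.sort(R[:,1])[-5:].round(4),"z",np.median(R[:,2]))
drag_test((.4776,.0037))
E
```

```text
tray rim ((0.41455352306365967, 0.37891149520874023), (0.24862779676914215, 0.2522507309913635), 84.55873107910156) 868 [[0.283 0.256 0.045]
 [0.544 0.501 0.055]]
top -0.26 [0.383  0.3836 0.4446 0.4455] gap 0.4036 0.4238
top -0.27 [0.3821 0.3837 0.4447 0.4451] gap 0.4013 0.4244
top -0.28 [0.3818 0.3819 0.4448 0.4451] gap 0.4019 0.4247
top -0.32 [0.3836 0.3837 0.4445 0.4448] gap 0.441 0.4445
top -0.34 [0.3814 0.3815 0.4453 0.4456] gap 0.3987 0.402
end y [0.5882 0.5893 0.5903 0.5905 0.5905] tips [0.6665 0.6697 0.6708 0.6724 0.6758] z 0.0613406537537947
side -0.26 [0.3823 0.3824 0.4423 0.4449] gap 0.4031 0.4238
side -0.27 [0.3823 0.3852 0.4397 0.4426] gap 0.4031 0.4246
side -0.28 [0.3824 0.3825 0.4432 0.4435] gap 0.4008 0.4278
side -0.32 [0.3828 0.3889 0.4386 0.4448] gap 0.4386 0.4448
side -0.34 [0.3829 0.3861 0.4425 0.4428] gap 0.402 0.4112
end y [0.4958 0.4965 0.4967 0.4969 0.4972] tips [0.5018 0.5021 0.5024 0.5025 0.5033] z 0.06087766558818412
gap 0.33443409968816307 grip 58.940112590789795 
f [-0.32  0.51  0.66] [-0.75 -0.8   6.71] [-0.35  0.49  4.37] hit True moved [-0. -0. -0.] t 4.2583
```

```bash
cat >> h.py <<'E'
def push_test(xy,z=.031,there=False,step=.006,dirn=-1):
    """open pads straddle the nut; push sideways, reading the force after each small step"""
    x,y=xy
    if not there:
        bot.gripper_to(.7); bot.movep([x,y,.16],Q0); bot.line_to([x,y,z],Q0,speed=.2)
    bot.gripper_to(.45); bot.sleep(.2); f0=F(); out=[]
    for i in range(3):
        bot.line_to([x,y+dirn*step*(i+1),z],Q0,speed=.03); out.append((F()-f0).round(2).tolist())
    print(xy,"f0",f0.round(2),"steps",out,"gap",round(bot.get_finger_gap(),3),"t",round(bot.get_time(),2))
    bot.line_to([x,y+dirn*(step*3-.004),z],Q0,speed=.05); return out
E
python3 - <<'E'
from h import *
p=bot.get_tool_pos(); push_test((p[0],p[1]),there=True)
push_test((.655,.0165))
E
```

```text
(np.float64(0.4782057394632942), np.float64(0.003346361389869202)) f0 [-0.82 -0.12  0.57] steps [[1.22, 0.97, -1.22], [-0.43, -0.16, -0.52], [0.54, 1.12, -0.73]] gap 0.449 t 5.78
(0.655, 0.0165) f0 [0.34 0.44 0.03] steps [[0.11, 2.2, 0.6], [-0.44, 3.8, 0.76], [-0.69, 2.92, -0.02]] gap 0.453 t 9.63
```

```bash
cat >> h.py <<'E'
def limit_test(xy,z=.031,there=False,d=-.02,lim=3.8,yaw=None):
    x,y=xy
    if not there:
        p=bot.get_tool_pos(); bot.line_to([p[0],p[1],.16],Q0,speed=.3)
        bot.gripper_to(.7); bot.movep([x,y,.16],Q0); bot.line_to([x,y,z],Q0,speed=.2)
    bot.gripper_to(.45); bot.sleep(.3)
    hit=bot.line_to([x,y+d,z],Q0,speed=.025,force_limit=lim); p=bot.get_tool_pos()
    print(np.round(xy,4),"hit",hit,"moved",round(p[1]-y,4),"f",F().round(2),"t",round(bot.get_time(),2)); return hit
E
python3 - <<'E'
from h import *
p=bot.get_tool_pos(); limit_test(p[:2],there=True)
limit_test((.604,.232))
limit_test((.478,-.006))
E
```

```text
[0.655  0.0019] hit True moved -0.0042 f [-0.14 -0.23 -1.  ] t 10.81
[0.604 0.232] hit True moved -0.0064 f [ 0.01 -0.47 -0.5 ] t 14.55
[ 0.478 -0.006] hit True moved -0.0082 f [-0.51 -0.49 -0.01] t 18.39
```

```bash
cat >> h.py <<'E'
def F(n=8):
    a=[]
    for _ in range(n): a.append(bot.get_ft_force()); bot.sleep(.02)
    return np.mean(a,0)
def step_test(z=.031,d=-.004,n=4):
    x,y,_=bot.get_tool_pos(); bot.line_to([x,y+.003,z],Q0,speed=.05); f0=F(); o=[]
    for i in range(n):
        bot.line_to([x,y+d*(i+1),z],Q0,speed=.03); o.append((F()-f0).round(2)[1])
    print("fy",o,"f0",f0.round(2),"t",round(bot.get_time(),2))
    bot.line_to([x,y+d*n+.004,z],Q0,speed=.05)
def go(x,y,z=.031):
    p=bot.get_tool_pos(); bot.line_to([p[0],p[1],.16],Q0,speed=.4)
    bot.movep([x,y,.16],Q0); bot.line_to([x,y,z],Q0,speed=.25)
E
python3 - <<'E'
from h import *
step_test()
go(.604,.227); step_test()
E
```

```text
fy [np.float64(1.37), np.float64(1.16), np.float64(0.86), np.float64(0.95)] f0 [ 0.08 -0.19  0.06] t 20.54
fy [np.float64(4.07), np.float64(5.04), np.float64(4.94), np.float64(4.81)] f0 [-0.11  0.11 -0.  ] t 25.18
```

m3 slides at about 1.1 N, while m1 resists with about 4.9 N and m2 gave 3–3.8 N. So m3 is the hard one. I re-measure it and the tray before picking it up.

Run:
```python
from h import *
T=cloud("top",(0,np.load("pics/top0.npy")))[1]; Q=T.reshape(-1,3)
k=(abs(Q[:,0]-.41)<.135)&(abs(Q[:,1]-.38)<.125)
R=Q[k&(Q[:,2]>.046)&(Q[:,2]<.056)]
Fl=Q[k&(Q[:,2]>-.002)&(Q[:,2]<.010)]
for s,c in((0,1),(1,0)):
    m=abs(R[:,c]-(.38 if c else .41))<.06
    h,e=np.histogram(R[m][:,s],40); print("xy"[s],[(round(e[i],3),int(h[i])) for i in range(40) if h[i]])
p=bot.get_tool_pos(); bot.line_to([p[0],p[1],.16],Q0,speed=.4); bot.movep([.40,.16,.2],Q0)
S={}
for n in("top","side"):
    pic,W=cloud(n)
    cv2.imwrite(f"pics/{n}1.png",pic[...,::-1])
    for nm,c in dict(m1=(.604,.21),m2=(.655,-.005),m3=(.478,-.03)).items():
        try:
            for _ in range(4): c,N,e=mount_fit(W,c)
            print(nm,n,c.round(4),N,e.round(4))
        except Exception as ex: print(nm,n,ex)
```

```text
x [(np.float64(0.283), 23), (np.float64(0.289), 50), (np.float64(0.296), 27), (np.float64(0.302), 1), (np.float64(0.524), 15), (np.float64(0.531), 47), (np.float64(0.537), 31)]
y [(np.float64(0.257), 16), (np.float64(0.263), 52), (np.float64(0.269), 30), (np.float64(0.275), 4), (np.float64(0.476), 7), (np.float64(0.482), 38), (np.float64(0.488), 43), (np.float64(0.494), 26)]
m1 top [0.6052 0.2131] 375 0.0046
m2 top [6.555e-01 6.000e-04] 360 0.0042
m3 top [ 0.4786 -0.0273] 404 0.0041
m1 side [0.6037 0.2159] 767 0.0027
m2 side [0.6545 0.0034] 487 0.0026
m3 side [ 0.4773 -0.0247] 484 0.0028
```

View pics/top1.png

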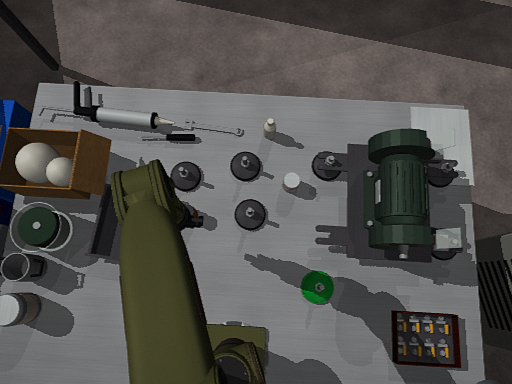

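The view shows all three mounts upright: m1 at (187,176), m2 at (245,165), m3 at (250,213). The bystanders look undisturbed. I pick m3 by the stud and put it in the tray.

Run:
```python
from h import *
x,y=.478,-.026
bot.gripper_to(.7); bot.movep([x,y,.15],Q0); bot.line_to([x,y,.060],Q0,speed=.25)
bot.gripper_to(0.); print("gap",bot.get_finger_gap())
bot.line_to([x,y,.19],Q0,speed=.25); print("f",F().round(2),"gap",bot.get_finger_gap())
bot.line_to([.4125,.377,.19],Q0,speed=.3)
bot.line_to([.4125,.377,.09],Q0,speed=.2)
print(bot.line_to([.4125,.377,.061],Q0,speed=.04,force_limit=5),bot.get_tool_pos())
bot.gripper_to(.5); bot.line_to([.4125,.377,.16],Q0,speed=.3); print(bot.get_time())
```

```text
gap 0.16841290832414976
f [-0.41 -0.05 -9.08] gap 0.16979385509702086
True [0.41218766 0.37692369 0.06554992]
33.45
```

Run:
```python
from h import *
x,y=.655,.002
bot.movep([x,y,.16],Q0); bot.line_to([x,y,.068],Q0,speed=.25)
bot.gripper_to(0.); print("gap",bot.get_finger_gap())
bot.line_to([x,y,.20],Q0,speed=.25); print("f",F(4).round(2))
bot.line_to([.4135,-.17,.20],Q0,speed=.3)
bot.line_to([.4135,-.17,.072],Q0,speed=.2)
bot.line_to([.4135,-.235,.072],Q0,speed=.1)
n="side"; pic,W=cloud(n); Q=W.reshape(-1,3)
k=(abs(Q[:,0]-.4135)<.02)&(abs(Q[:,1]+.235)<.02)&(Q[:,2]>.052)&(Q[:,2]<.064); print("stud",np.median(Q[k],0).round(4),np.percentile(Q[k],[5,95],axis=0).round(4),k.sum(),bot.get_time())
cv2.imwrite("pics/ins.png",cv2.resize(pic[90:220,220:400],(720,520),interpolation=2)[...,::-1])
```

```text
gap 0.1657298112117602
f [-0.36 -0.15 -8.45]
stud [ 0.4082 -0.2331  0.0595] [[ 0.3941 -0.2535  0.0538]
 [ 0.4327 -0.2248  0.0623]] 35 39.4917
```

View pics/ins.png

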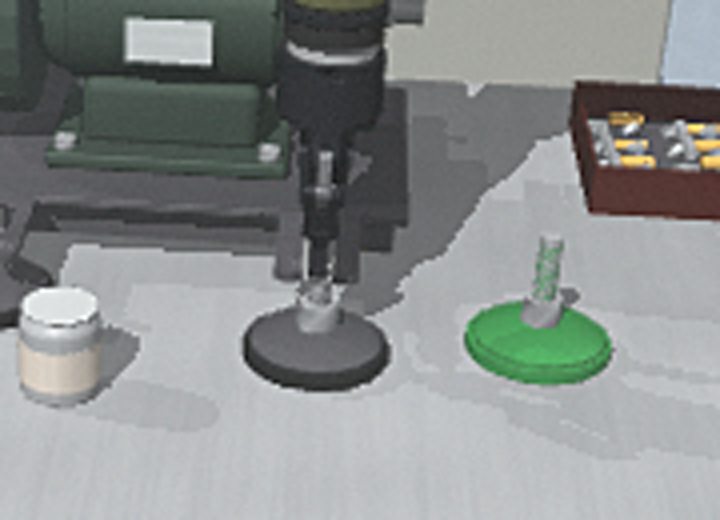

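The mount hangs upright at (316,345), with its stud in front of the fork's prongs at (290,260) and (345,260), roughly centred. I insert it now under a force limit.

Run:
```python
from h import *
f0=F(4)
h=bot.line_to([.4135,-.300,.072],Q0,speed=.03,force_limit=9); print(h,np.round(bot.get_tool_pos(),4),(F(4)-f0).round(2),bot.get_time())
```

```text
True [ 0.4135 -0.2939  0.0711] [ 3.1  -0.76  1.52] 41.4667
```

Run:
```python
from h import *
bot.line_to([.4145,-.2935,.0711],Q0,speed=.02); print(F(4).round(2))
print(bot.line_to([.4145,-.2935,.066],Q0,speed=.02,force_limit=6),np.round(bot.get_tool_pos(),4),F(4).round(2))
bot.gripper_to(.4); bot.line_to([.4145,-.2935,.16],Q0,speed=.25)
bot.movep([.35,0.05,.25],Q0)
for n in("top","side"):
    pic,W=cloud(n); 
    cv2.imwrite(f"pics/{n}2.png",pic[...,::-1])
    Q=W.reshape(-1,3)
    k=(np.hypot(Q[:,0]-.414,Q[:,1]+.292)<.025)&(Q[:,2]>.068)&(Q[:,2]<.105); z=Q[k]
    r=least_squares(lambda c:np.hypot(*(z[:,:2]-c).T)-.008,[.414,-.292],loss="soft_l1",f_scale=.002)
    print(n,"stud",r.x.round(4),k.sum(),"top z",z[:,2].max().round(3), "lo/hi axis",np.median(z[z[:,2]<.08],0).round(4),np.median(z[z[:,2]>.09],0).round(4))
    for nm,c,dz in(("m1",(.604,.215),0),("hard",(.4125,.377),.004)):
        for _ in range(3): c,N,e=mount_fit(W,c,dz)
        print(nm,c.round(4),N,e.round(4))
print(bot.get_time())
a,b=cv2.imread("pics/top2.png"),cv2.imread("pics/side2.png")
cv2.imwrite("pics/both.png",np.vstack([cv2.resize(a[130:280,60:360],(600,300)),cv2.resize(b[90:384,180:400],(400,300)).copy() if 0 else cv2.copyMakeBorder(cv2.resize(b[110:260,180:400],(440,300)),0,0,0,160,0)]))
```

```text
[ 0.69 -0.74 -8.01]
True [ 0.4134 -0.2933  0.0695] [-0.73 -0.19  5.42]
top stud [ 0.4116 -0.2938] 28 top z 0.103 lo/hi axis [ 0.4057 -0.2886  0.0756] [ 0.4111 -0.2921  0.0966]
m1 [0.6053 0.2131] 367 0.0044
hard [0.4109 0.3764] 402 0.0039
side stud [ 0.4109 -0.2932] 54 top z 0.099 lo/hi axis [ 0.4108 -0.2869  0.0735] [ 0.4119 -0.2886  0.0962]
m1 [0.6036 0.2158] 773 0.0029
hard [0.4103 0.3787] 1197 0.0027
44.4167
```

View pics/both.png

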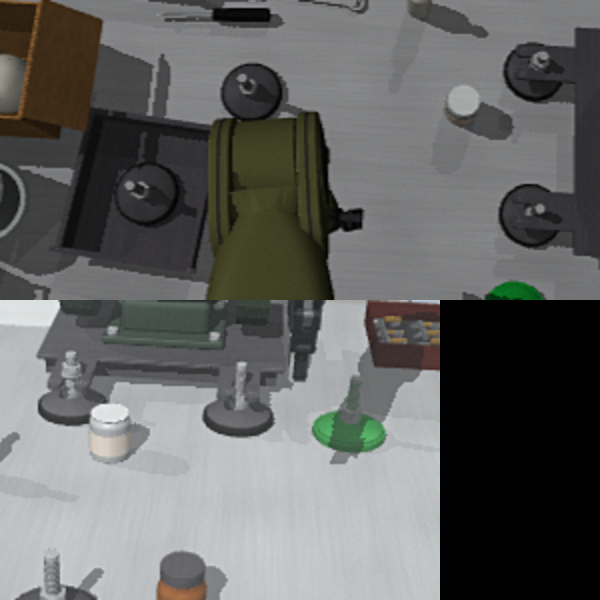

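```bash
python3 -c "
from bench import bot
bot.sleep(.3); print(bot.sign_off(),bot.get_time())"
```

```text
the job is handed in; nothing more can be done
the job is handed in; nothing more can be done
```

I handed the job in at about 45 s of the 72 s: the hard mount (about 1 N drag, against 3–5 N for the others) is standing in the scrap tray, a gripping one is in the empty fork within about 3 mm of slot_end by camera, and the third is still standing on the bench; the verdict was not shown.

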